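Pack an order from a push-to-open drawer

ROBOT

A 6-joint arm with a two-finger parallel gripper is mounted at the origin on the work surface. World frame = base frame: x ahead of the robot, y to its left, z up, the work surface at z = 0. Lengths are in mm, angles in rad, forces in N, time in s.
With the tool pointing down it reaches from about 275 to 825 mm from the base axis. Payload 4.9 kg.
Tool frame: the origin (TCP) lies at the very end of the fingers, on their centre line; the grasp point (between the pads) lies 19 mm behind it; z points along the fingers, y is the direction in which the jaws open and shut (so a half turn about z gives the same grasp; the last joint's range is limited). The gripper opens to 85 mm and grips with 20 to 120 N. Pads are 22 mm wide; open, the fingers measure 114 mm over their backs; the gripper's body (76 mm by 85 mm) begins 54 mm behind the grasp point. The pads swing forward as they close: fully open they stand 13 mm farther back than shut.
Start: joints at [-1.297, 0.326, -0.193, 1.052, 0, 1.437], TCP at [218.138, -504.91, 192.181] pointing down, gripper open.
Joint ranges: [-2.65, 2.65], [-0.97, 1.79], [-1.3, 1.35], [-1.93, 2.1], [-1.47, 1.37], [-3.14, 3.14]. Speed limits (rad/s): [2.57, 2.57, 3.14, 3.14, 3.14, 3.14].

INTERFACE

Orientations are given as [roll, pitch, yaw] about the fixed x, y, z axes, in that order (R = Rz(yaw) Ry(pitch) Rx(roll)).
In Python, from bench import bot, solve_ik, imaging gives the robot as it stands. Calls block until the motion is done:
- bot.move_ptp(position, orientation): joint-space move of the TCP to a pose.
- bot.movel(position, rot=None, max_speed=150, threshold=None): straight line of the TCP; rot=None keeps the orientation; max_speed is the mean speed in mm/s. With threshold (N) it stops when the force on the tool has changed by that much, and returns True; else False.
- bot.move_j(angles): joint-space move.
- bot.grip(opening, effort=None): opening from 0.0 (shut) to 1.0 (fully open); effort is the grip in N (None keeps the last); returns when the fingers have stopped.
- bot.dwell(seconds).
- solve_ik(position, orientation): joint angles nearest the present ones, or None.
- bot.get_state(): the state.
- imaging.capture(name): name is "scene" or "top"; returns the picture (420x560x3 uint8, blue, green, red); there is no depth.
- imaging.camera_model(name): a dict with "K" (3x3 intrinsics, pixels), "position" and "rotation" of the camera in the world. Camera axes: x right, y up, looking along -z (the intrinsics and any distortion apply to the point x, -y, -z); pixel columns grow to the right and rows downward; lengths in mm; the calibration is good to about 2 mm. A picture is of the moment at which its call begins. camera_model takes no time and is no camera call.
A pose or a line that the arm cannot do raises bot.IKError and nothing moves.
- bot.sign_off(): hands the job in, once; it reports no verdict.
The state is a dict: "t": time; "qpos": joint angles; "joint_velocities": joint speeds; "effort": joint torques, N m; "tcp_pos": TCP position; "orientation": TCP orientation; "contact_force": force on the tool from outside, world axes, zero at the start; "wrist_torque": the same for the moment, N m; "opening": opening from 0.0 (shut) to 1.0 (fully open).
Only numpy, scipy, OpenCV 4.12 (cv2) and the standard library are available. Lean on these libraries where they do the work, as an engineer would, in place of code of your own. Each camera call takes 0.05 s, during which the arm holds its last target.

TASK

Pack the order that is waiting in the handleless bench-top drawer: press the drawer's front so that its touch latch lets go and it springs ajar, draw it out, and move every item in it into the open shipping box beside it, each resting on the floor of the box (none on top of another). Then push the drawer in until it latches shut again and fold the box's lid right down, leaving the other things on the bench where they are.

Things in the scene. Friction and masses are not known exactly. Their poses are not given: they have to be found in the camera images.
- unit: low desk-top drawer unit, grey laminate, 370 mm wide, 302 mm deep, 86 mm high, fixed, one plywood drawer without a handle. Origin: on the bench under the middle of the shut drawer's outer face; x axis level into the unit (the drawer opens along -x), y along the front, z up. Inside, a damped spring plunger (5 N when shut, 2 N when ajar) pushes on the drawer over its last 50 mm. On top, 95 mm or more behind the front, stands a tape dispenser 89 mm high
- drawer (a joint): how far the drawer is out, m: 0 shut, about 0.05 ajar, 0.205 fully out, -0.006 pressed in to its stop. Touch latch: pressing the shut drawer in by 5 to 6 mm (6 to 15 N) and letting go releases it to about 0.05 within 1.5 s. Pushing it in again to the same depth and letting go latches it: it rests at 0 to 0.003. It slides level with 0.6 N of friction, damped (2.5 N at 0.1 m/s), and stays where left
- drawer_front (a point): centre of the drawer front's outer face, 45 mm above the bench, where it may be pressed; moves with the drawer, axes as the unit. The front panel is upright plywood, 370 mm wide, 14 mm thick, from 6 to 84 mm above the bench. Shut, there is an 8 mm gap behind it, too small to grip; ajar, 58 mm, and its top edge can be pinched or hooked from above
- drawer_edge (a point): middle of the front panel's top edge (half-way through its 14 mm thickness), 84 mm above the bench; axes as the unit; moves with the drawer
- drawer_in (a point): middle of the drawer's inner floor, 18 mm above the bench; moves with the drawer, axes as the unit. Inside 170 mm (x, from the back of the front panel) by 320 mm (y); side and back walls only 20 mm high. 2 to 4 items stand in it in one row along y, about 78 mm apart, about 105 mm behind the front panel. Fully out, the drawer's back stands 37 mm clear of the unit
- box_in (a point): middle of the inner floor, 11 mm above the bench, of the shipping box: open corrugated cardboard, inside 147 mm (x) by 342 mm (y), walls 4 mm thick, rim 81 mm above the bench, held fast by stops on a plywood packing board 380 x 215 mm, 6 mm thick. x axis points away from the robot to the hinged wall, y along the box, z up
- lid (a joint): angle of the box's cardboard lid, rad: 0 closed flat on the rim, 1.57 upright; starts at 1.74 to 1.88, leaning back away from the robot; 1.95 at most. A stiff crease: it stays at any angle and takes about 1 N at its free edge to move, so it must be pressed right down. A tape roll 48 mm high lies on the bench 100 mm or more behind the hinge
- lid_hinge (a point): middle of the lid's hinge line, on top of the box's far wall, 81 mm above the bench; turns with the lid (y axis along the hinge)
- lid_edge (a point): middle of the lid's free edge on its outer face, 158 mm from the hinge; turns with the lid, z axis the outward normal of the outer face (up when closed, away from the robot when upright). The lid is 358 mm wide, 4 mm thick; along its free edge a skirt 16 mm deep at right angles goes down outside the near wall when closed (points to the robot when the lid stands)
- kraft_mid (a point): centre of a brown cardboard carton 48 x 64 x 56 mm (along its x, y, z), one of the order's items, about 0.13 to 0.25 kg; starts standing in the drawer with z up and y roughly along the drawer's front; absent in some starts
- white_mid (a point): centre of a white carton 42 x 62 x 50 mm (x, y, z), one of the order's items, as above, 0.1 to 0.21 kg; absent in some starts
- case_mid (a point): centre of a grey plastic case with rounded edges 46 x 60 x 54 mm (x, y, z), one of the order's items, as above, 0.14 to 0.28 kg; absent in some starts
- tin_mid (a point): centre of a round aluminium tin with a screw lid, 58 mm in diameter, 52 mm high (z its axis), one of the order's items, starts standing in the drawer, 0.14 to 0.28 kg; absent in some starts
- marker: marker pen 140 mm long lying on the bench between the drawer unit and the box; not part of the job; origin under its middle
- labels: roll of labels standing flat on the right of the bench, 110 mm across, 75 mm high; not part of the job; origin under its centre
- mug: white mug 80 mm across, 95 mm high, on the left of the bench; not part of the job; origin under its centre

How it is judged (in metres and radians):
On the way, in this order (a step that is already met when the one before it is completed fails the run):
1. the touch latch has let go and the drawer has sprung ajar (more than 30 mm out) (value of joint drawer above 0.03 m), for 0.1 s.
2. every item of the order is on the floor of the shipping box (x of kraft_mid in the frame of box_in between -0.07 and 0.07 m and y of kraft_mid in the frame of box_in between -0.168 and 0.168 m and z of kraft_mid in the frame of box_in between 0.01 and 0.045 m and x of white_mid in the frame of box_in between -0.07 and 0.07 m and y of white_mid in the frame of box_in between -0.168 and 0.168 m and z of white_mid in the frame of box_in between 0.01 and 0.045 m and x of case_mid in the frame of box_in between -0.07 and 0.07 m and y of case_mid in the frame of box_in between -0.168 and 0.168 m and z of case_mid in the frame of box_in between 0.01 and 0.045 m and x of tin_mid in the frame of box_in between -0.07 and 0.07 m and y of tin_mid in the frame of box_in between -0.168 and 0.168 m and z of tin_mid in the frame of box_in between 0.01 and 0.045 m), for 0.2 s.
At the end, for the whole second after the job is handed in: every item present is at rest on the floor of the box (its centre within the inner walls and less than 45 mm above the inner floor, so not stacked), the drawer is latched shut (within 6 mm of its shut position), and the lid is closed flat (less than 0.08 rad) (all of step 2 and value of joint drawer below 0.006 m and value of joint lid below 0.08 rad and linear speed of each of kraft, white, case, tin below 0.03 m/s); the robot touches nothing.
It fails at once if one of the other things on the bench (marker, label roll, mug) is knocked more than 40 mm from its place (distance of any of marker, labels, mug from where it was at the start of the episode above 0.04 m).
Of kraft, white, case, tin only 2 to 4 are there at a start; the rules pass over those that are not, and their reading is None.
At some moment in a run one of kraft, white, case, tin may be knocked a few centimetres aside while the robot is not near it.
Once in a run the grip may slacken for a moment while it holds something.
It also fails if it takes over 210 s, if anything falls off the work surface, if the arm or the gripper's body presses on something with over 40 N, if the wrist force passes 120 N, or if a joint passes its speed limit or range.

## Working session

There is one attempt and no reset: what is moved stays moved. The work goes in short steps, each a Python script; the robot and the scene stay as the last script left them, time stands still between calls to the robot, and variables do not carry over. Pictures are saved under pics/ and viewed, and the job is handed in when it is done.

```bash
ls; mkdir -p pics
python3 - <<'E'
from bench import bot, solve_ik, imaging
import cv2
print(bot.get_state())
for n in("scene","top"):
    cv2.imwrite(f"pics/{n}0.png",imaging.capture(n)); print(n,imaging.camera_model(n))
E
```

```text
pics
{'t': 0.0, 'qpos': array([-1.29719698e+00,  3.26953094e-01, -1.93598475e-01,  1.05197639e+00,
       -2.26162097e-05,  1.43659126e+00]), 'joint_velocities': array([-2.49021849e-03, -1.49309700e-03, -6.58825410e-05, -8.87805168e-04,
       -9.10642682e-04, -6.17911075e-04]), 'effort': array([-1.27299759e-04, -4.43403339e+01,  2.62436950e+01,  1.54251029e-02,
       -6.67844029e-05, -2.16543743e-07]), 'tcp_pos': array([ 217.95104094, -504.26607937,  191.39132611]), 'orientation': array([-3.13987357e+00, -2.09283232e-04,  4.07804254e-01]), 'contact_force': array([ 0.61423998, -0.89951521, -0.27272073]), 'wrist_torque': array([-0.03543848, -0.00020733, -0.03725169]), 'opening': 1.0007257331897472}
scene {'K': array([[385.19334914,   0.        , 275.83797882],
       [  0.        , 385.19334914, 204.94833115],
       [  0.        ,   0.        ,   1.        ]]), 'position': array([1334.92582991,  412.00804141, 1044.93871152]), 'rotation': array([ 0.74401577, -0.00324927,  2.08250321])}
top {'K': array([[378.8536935 ,   0.        , 282.45437779],
       [  0.        , 378.8536935 , 211.18123609],
       [  0.        ,   0.        ,   1.        ]]), 'position': array([ 487.60462246,    9.60162976, 1186.75996294]), 'rotation': array([ 0.07797665, -0.02758895, -1.55616811])}
```

View pics/scene0.png

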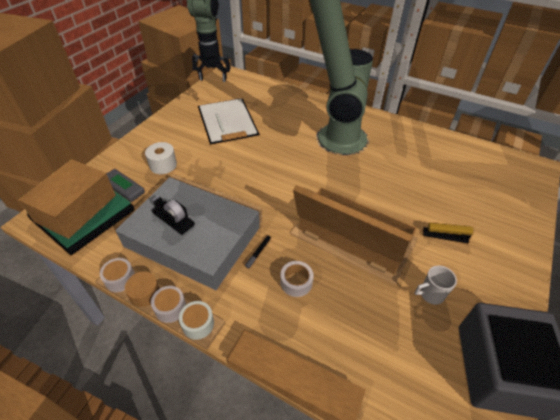

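View pics/top0.png

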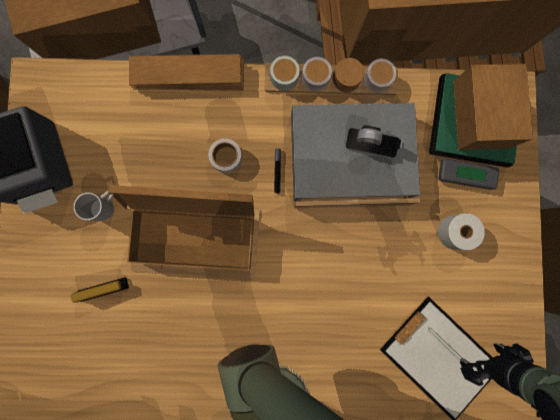

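The top view shows the grey unit at about (355,150) with the drawer front edge near row 200. The box is at about (192,238), with its lid standing along row 200. The marker is at (278,170), the mug at (88,206) and the label roll at (462,232). Next I'll write the helpers and zoom in.

```bash
cat > h.py <<'E'
from bench import bot, solve_ik, imaging
import numpy as np, cv2, math
from scipy.spatial.transform import Rotation as Ro
def cam(n):
    m=imaging.camera_model(n); r=np.array(m["rotation"])
    return m["K"],np.array(m["position"]),(Ro.from_euler('xyz',r).as_matrix() if r.shape==(3,) else r)
def ray(n,u,v):
    K,p,R=cam(n); d=np.array([(u-K[0,2])/K[0,0],-(v-K[1,2])/K[1,1],-1.0]); d=R@d
    return p,d/np.linalg.norm(d)
def plane(n,u,v,z):
    p,d=ray(n,u,v); return p+d*(z-p[2])/d[2]
def tri(a,b):  # (name,u,v) x2
    p,d=ray(*a); q,e=ray(*b); A=np.stack([d,-e],1); s=np.linalg.lstsq(A,q-p,rcond=None)[0]
    x,y=p+s[0]*d,q+s[1]*e; return (x+y)/2,np.linalg.norm(x-y)
def proj(n,P):
    K,p,R=cam(n); c=R.T@(np.array(P,float)-p); return K[0,0]*c[0]/-c[2]+K[0,2],K[1,1]*c[1]/c[2]+K[1,2]
def snap(n,tag,crop=None,f=1):
    im=imaging.capture(n); cv2.imwrite(f"pics/raw_{tag}.png",im)
    if crop: 
        u0,v0,u1,v1=crop; im=cv2.resize(im[v0:v1,u0:u1],None,fx=f,fy=f,interpolation=cv2.INTER_CUBIC)
    cv2.imwrite(f"pics/{tag}.png",im); return im
E
python3 - <<'E'
from h import *
im=cv2.imread("pics/top0.png")
cv2.imwrite("pics/t_unit.png",cv2.resize(im[90:220,270:430],None,fx=4.5,fy=4.5,interpolation=cv2.INTER_CUBIC))
cv2.imwrite("pics/t_box.png",cv2.resize(im[175:285,100:270],None,fx=4.5,fy=4.5,interpolation=cv2.INTER_CUBIC))
im=cv2.imread("pics/scene0.png")
cv2.imwrite("pics/s_box.png",cv2.resize(im[170:290,270:430],None,fx=4.5,fy=4.5,interpolation=cv2.INTER_CUBIC))
for p in [(293,204),(418,203),(416,104),(292,108)]: print(plane("top",*p,86).round(0))
for p in [(129,262),(251,270),(131,206),(254,210)]: print(plane("top",*p,81).round(0))
print(plane("top",278,170,8),proj("top",bot.get_state()["tcp_pos"]),proj("scene",bot.get_state()["tcp_pos"]))
E
```

```text
[596. -50.  86.]
[ 605. -419.   86.]
[ 905. -417.   86.]
[883. -43.  86.]
[421. 418.  81.]
[403.  69.  81.]
[582. 420.  81.]
[577.  64.  81.]
[709.98287374  -5.64943548   8.        ] (np.float64(468.0825318272502), np.float64(347.7595239104686)) (np.float64(214.13527361034468), np.float64(91.33027471354647))
```

View pics/t_unit.png

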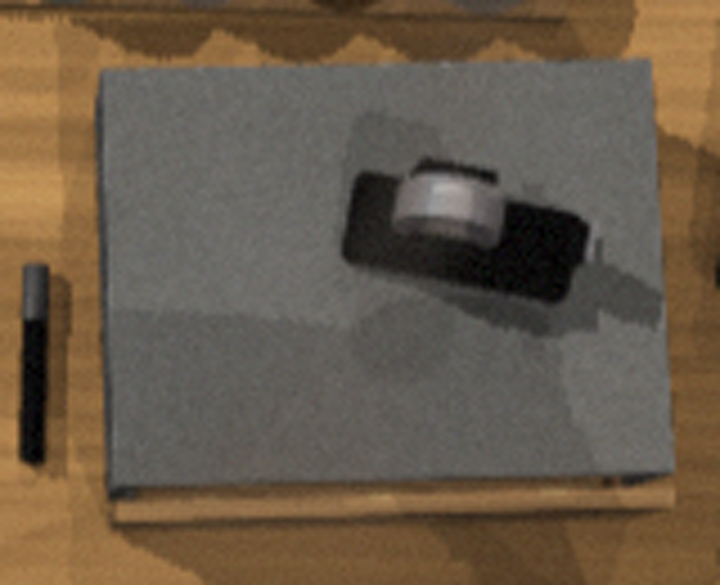

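View pics/t_box.png

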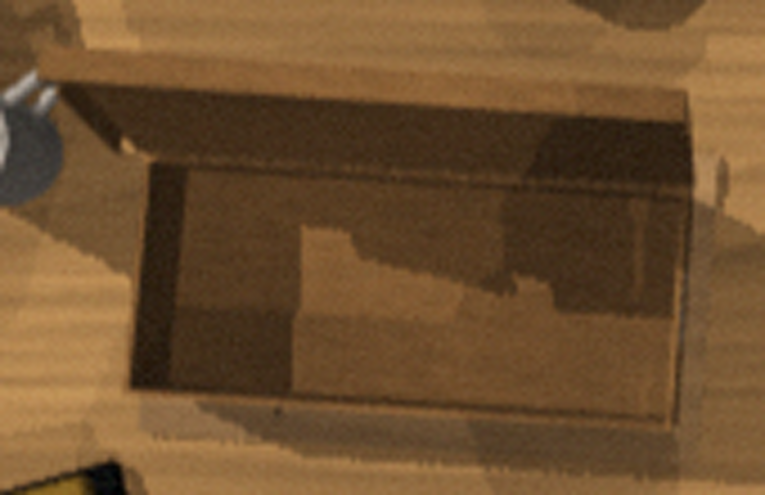

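View pics/s_box.png

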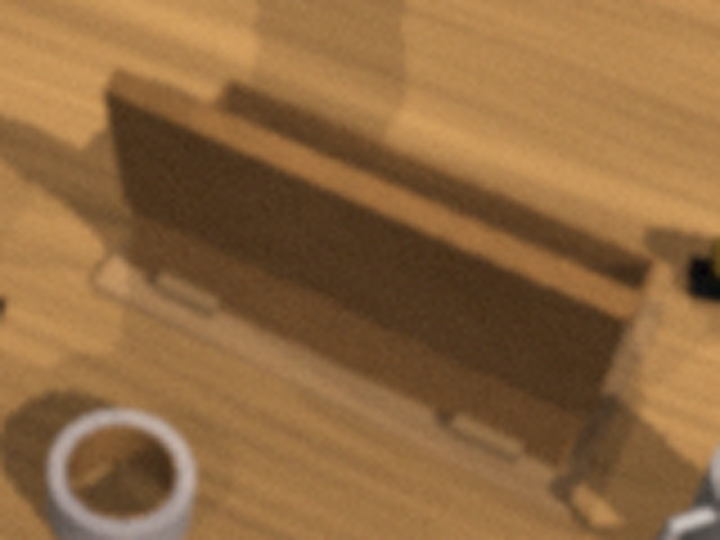

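The zoomed unit shows the drawer front's top edge running from (112,522) to (674,508). In the box view the rim corners are near-left (130,390), near-right (678,428), far-left (150,162) and far-right (690,195), and the lid's top edge runs from (45,78) to (688,120).

Run:
```python
from h import *
c=lambda o,x,y,f=4.5:(o[0]+(x+.5)/f-.5,o[1]+(y+.5)/f-.5)
print("front")
a,b=[plane("top",*c((270,90),*p),84) for p in [(112,522),(674,508)]]
print(a.round(1),b.round(1),np.linalg.norm(a-b)); d=a-b; print("yaw",math.atan2(-d[0],d[1]),(a+b)/2)
print("unit top")
for p in [(112,487),(674,470),(650,60),(103,70)]: print(plane("top",*c((270,90),*p),86).round(1))
print("box rim")
for p in [(130,390),(678,428),(690,195),(150,162)]: print(plane("top",*c((100,175),*p),81).round(1))
```

```text
front
[591.2 -54.6  84. ] [ 606.8 -424.    84. ] 369.7541339458444
yaw 0.0421677608494863 [ 598.97303912 -239.30197065   84.        ]
unit top
[613.8 -54.2  86. ]
[ 631.6 -423.6   86. ]
[ 907.7 -411.2   86. ]
[891.7 -44.8  86. ]
box rim
[423.  419.7  81. ]
[403.4  70.8  81. ]
[553.2  66.2  81. ]
[568.9 413.7  81. ]
```

```bash
cat >> h.py <<'E'
YU=0.043; YB=-0.05
F0=np.array([599.0,-239.3,0]); ex=np.array([math.cos(YU),math.sin(YU),0]); ey=np.array([-math.sin(YU),math.cos(YU),0])
B0=np.array([490.5,241.5,0]); bx=np.array([math.cos(YB),math.sin(YB),0]); by=np.array([-math.sin(YB),math.cos(YB),0])
def U(x,y,z): return list(F0+ex*x+ey*y+np.array([0,0,z]))   # unit frame
def B(x,y,z): return list(B0+bx*x+by*y+np.array([0,0,z]))   # box frame
def dn(yaw): return [math.pi,0,yaw]
def st(*k):
    s=bot.get_state(); print("t%.1f"%s["t"],s["tcp_pos"].round(1),"F",s["contact_force"].round(1),"op %.3f"%s["opening"])
    return s
E
python3 - <<'E'
from h import *
for name,p,y in [("press",U(-60,0,200),YU),("press",U(0,0,30),YU),("pinch",U(-50,0,65),YU+math.pi/2),("pinch",U(-50,0,65),YU-math.pi/2),("pinchout",U(-200,0,65),YU-math.pi/2),("box",B(0,117,20),YB-math.pi/2),("box",B(0,117,20),YB+math.pi/2),("box",B(0,-117,20),YB-math.pi/2),("lid",B(150,0,190),YB-math.pi/2),("lid",B(150,0,190),YB),("lid",B(-60,0,90),YB),("d",U(-86,-117,30),YU-math.pi/2),("d",U(-86,-117,220),YU+math.pi/2)]:
    q=solve_ik(p,dn(y)); print(name,np.round(p,0),None if q is None else np.round(q,2))
print(plane("top",225,155,48),plane("top",88,206,95),plane("top",462,232,75))
E
```

```text
press [ 539. -242.  200.] [-0.55  0.4  -0.07  1.11  0.    2.55]
press [ 599. -239.   30.] [-0.49  0.64 -0.13  0.81  0.    2.6 ]
pinch [ 549. -241.   65.] [-0.54  0.52 -0.23  0.82  0.    0.99]
pinch [ 549. -241.   65.] [-0.54  0.52 -0.23  0.82  0.   -2.15]
pinchout [ 399. -248.   65.] [-0.71  0.32 -0.58  0.68  0.   -2.33]
box [496. 358.  20.] [ 0.5   0.6  -0.24  0.74  0.   -1.02]
box [496. 358.  20.] [ 0.5   0.6  -0.24  0.74  0.    2.13]
box [485. 125.  20.] [ 0.1   0.43 -0.55  0.6   0.   -1.42]
lid [640. 234. 190.] [ 0.24  0.58  0.2   1.19  0.   -1.28]
lid [640. 234. 190.] [ 0.24  0.58  0.2   1.19  0.   -2.85]
lid [431. 244.  90.] [ 0.37  0.32 -0.48  0.76  0.   -2.72]
d [ 518. -360.   30.] [-0.72  0.61 -0.17  0.78  0.   -2.34]
d [ 518. -360.  220.] [-0.72  0.47  0.09  1.19  0.    0.8 ]
[745.34704617 156.60772487  48.        ] [578.88682437 536.07432196  95.        ] [ 521.86934837 -554.23777257   75.        ]
```

Run:
```python
from h import *
bot.grip(0.0,40)
bot.move_ptp(U(-70,0,200),dn(YU))
bot.movel(U(-70,0,32),max_speed=120); st()
r=bot.movel(U(-22,0,32),max_speed=60,threshold=4);st();print(r)
if not r:
    r=bot.movel(U(8,0,32),max_speed=12,threshold=5); st(); print("contact",r)
```

```text
t3.9 [ 529.7 -242.7   32.8] F [0.4 0.7 0.1] op 0.000
t4.9 [ 576.6 -240.1   31.8] F [ 0.3 -0.3 -0.1] op -0.000
False
t6.1 [ 588.9 -239.4   31.4] F [ 0.3 -0.4 -0.6] op -0.001
contact True
```

Run:
```python
from h import *
p=bot.get_state()["tcp_pos"]
tgt=p+ex*12
r=bot.movel(list(tgt),max_speed=10,threshold=13); st(); print(r)
bot.dwell(0.2); st()
```

```text
t7.1 [ 593.5 -238.9   30.4] F [-4.7 -1.   2.5] op 0.000
True
t7.3 [ 592.8 -238.7   30. ] F [-5.2 -1.7  3.6] op -0.000
```

Run:
```python
from h import *
for i in range(8):
    s=bot.get_state(); 
    r=bot.movel(list(np.array(s["tcp_pos"])+ex*1.2+np.array([0,0,31-s["tcp_pos"][2]])),max_speed=8); bot.dwell(0.1); s=st()
    if -s["contact_force"]@ex>13: break
```

```text
t7.7 [ 592.5 -238.6   30.2] F [-5.3 -1.2  0.5] op 0.003
t8.0 [ 592.3 -238.6   30.2] F [-5.7 -1.6 -0.3] op -0.001
t8.4 [ 592.2 -238.7   30.2] F [-5.5 -2.6 -0.9] op -0.000
t8.7 [ 592.1 -238.7   30.2] F [-4.4 -2.  -0.6] op 0.002
t9.1 [ 592.2 -238.6   30.2] F [-6.2 -2.  -0.6] op -0.001
t9.4 [ 592.1 -238.6   30.2] F [-4.2 -1.6 -0.6] op 0.001
t9.8 [ 592.1 -238.7   30.2] F [-5.2 -0.8 -0.4] op 0.003
t10.1 [ 592.1 -238.6   30.2] F [-5.1 -1.5 -0.6] op 0.004
```

Run:
```python
from h import *
b=np.array(bot.get_state()["tcp_pos"]); b[2]=31
for i in range(1,12):
    bot.movel(list(b+ex*(1+i*1.0)),max_speed=10); bot.dwell(0.1); s=st()
    if -s["contact_force"]@ex>14: break
```

```text
t10.5 [ 592.6 -238.7   30.2] F [-5.9 -2.2 -0.6] op -0.001
t10.8 [ 593.5 -238.6   30.2] F [-5.9 -1.5  0.3] op -0.001
t11.2 [ 594.4 -238.6   30.2] F [-6.3 -2.6  0.2] op 0.000
t11.5 [ 594.7 -238.6   30.2] F [-7.9 -2.   1.6] op -0.003
t11.9 [ 594.6 -238.6   30.2] F [-9.9 -1.6  3.4] op 0.001
t12.2 [ 594.6 -238.6   30.2] F [-12.6  -2.2   5.4] op -0.004
t12.6 [ 594.5 -238.5   30.2] F [-14.7  -1.4   6.6] op 0.000
```

At the stop: the TCP reached 594.6, about 6 mm past first contact, with the force rising to 14.7 N. I'll let go and look.

Run:
```python
from h import *
bot.movel(U(-90,0,32),max_speed=150)
bot.dwell(1.2)
bot.movel(U(-90,0,200),max_speed=200); st()
snap("top","t_open",(260,85,440,285),3)
```

```text
t15.5 [ 508.4 -242.7  198.9] F [-0.2 -0.5 -1. ] op 0.001
```

View pics/t_open.png

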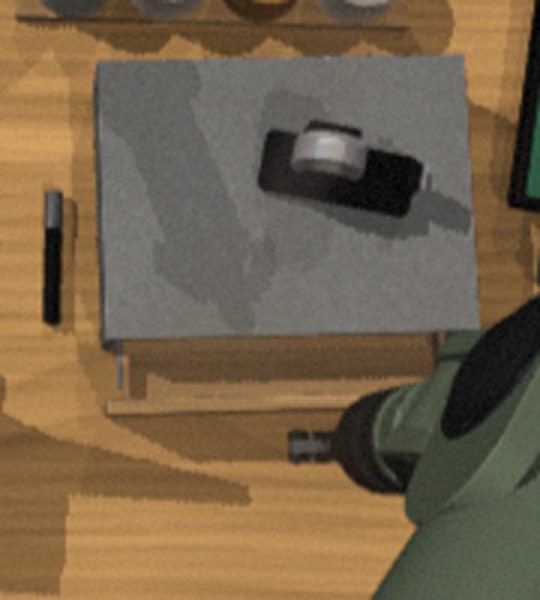

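The drawer is ajar: its front top edge now runs from (108,413) in the crop, with a gap behind it. Next I measure it, pinch the edge and draw it out.

Run:
```python
from h import *
p=plane("top",260+(108.5)/3-.5,85+413.5/3-.5,84); print(p,"out",-(p-F0)@ex,(p-F0)@ey)
out=-(p-F0)@ex
if not 40<out<60: raise SystemExit
x=-out+7
bot.grip(0.55)
bot.move_ptp(U(x,0,180),dn(YU+math.pi/2))
bot.movel(U(x,0,110),max_speed=150)
r=bot.movel(U(x,0,62),max_speed=60,threshold=8); st(); print(r)
if not r:
    bot.grip(0.0,60); st()
```

```text
[542.2597306 -58.5911031  84.       ] out 48.91973292012703 182.98093704042583
t19.0 [ 557.4 -241.2   62.3] F [ 0.9 -0.1  0.7] op 0.551
False
t19.5 [ 557.1 -241.1   62.1] F [ 0.8 -0.4 -1.2] op 0.000
```

Run:
```python
from h import *
snap("top","t_p1",(260,85,440,285),3)
snap("scene","s_p1",(110,160,290,320),4)
```

```text
(no output)
```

View pics/t_p1.png

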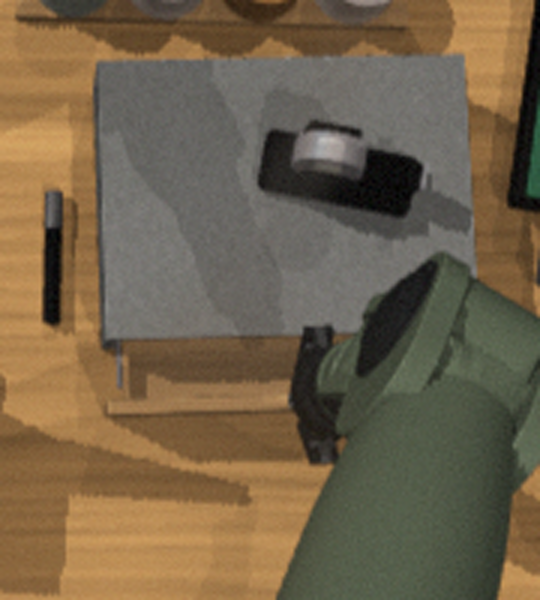

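View pics/s_p1.png

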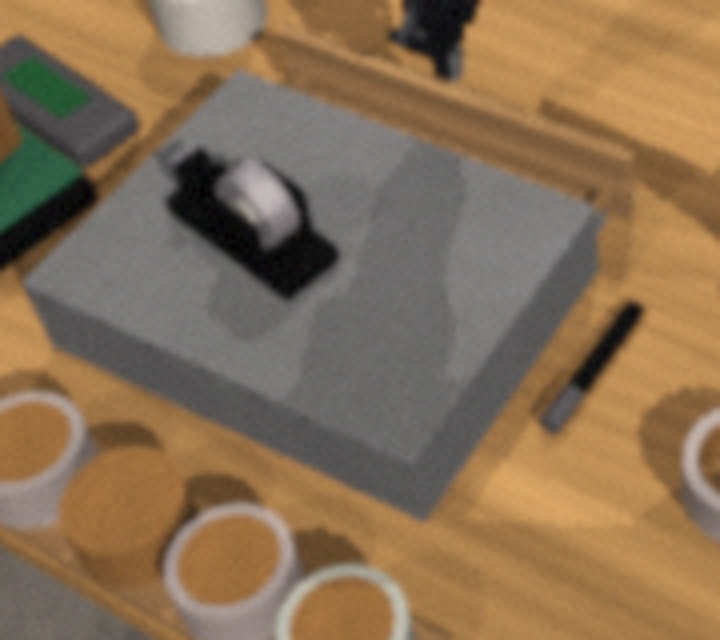

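Run:
```python
from h import *
s=st(); print(s["orientation"])
for z in (0,20,73):
    p=s["tcp_pos"]+np.array([0,0,z]); u,v=proj("scene",p); print("scene crop",(u-110)*4,(v-160)*4,"top crop",[(a-b)*3 for a,b in zip(proj("top",p),(260,85))])
for y in(-100,0,100,185):
  u,v=proj("scene",U(-42,y,84)); print("edge",(u-110)*4,(v-160)*4)
```

```text
t19.6 [ 557.1 -241.1   62. ] F [ 0.1 -0.3 -0.2] op 0.002
[3.14157248e+00 6.22575585e-06 1.61378987e+00]
scene crop 452.0893429214847 103.78308412479669 top crop [np.float64(288.6242385736479), np.float64(401.09641924891946)]
scene crop 449.91534215983904 87.89461304688007 top crop [np.float64(293.1498758200572), np.float64(399.90999274483727)]
scene crop 443.9241665582707 44.1086945009331 top crop [np.float64(305.9657602128103), np.float64(396.5502217139443)]
edge 357.03693555745303 51.78612809615777
edge 449.7347443680794 86.23369745372952
edge 546.5981598338118 122.22925404001
edge 632.4210857067874 154.12203801636838
```

Run:
```python
from h import *
im=cv2.imread("pics/raw_s_p1.png")[150:210,190:270]
cv2.imwrite("pics/s_p1z.png",cv2.resize(im,None,fx=9,fy=9,interpolation=cv2.INTER_CUBIC))
```

```text
(no output)
```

View pics/s_p1z.png

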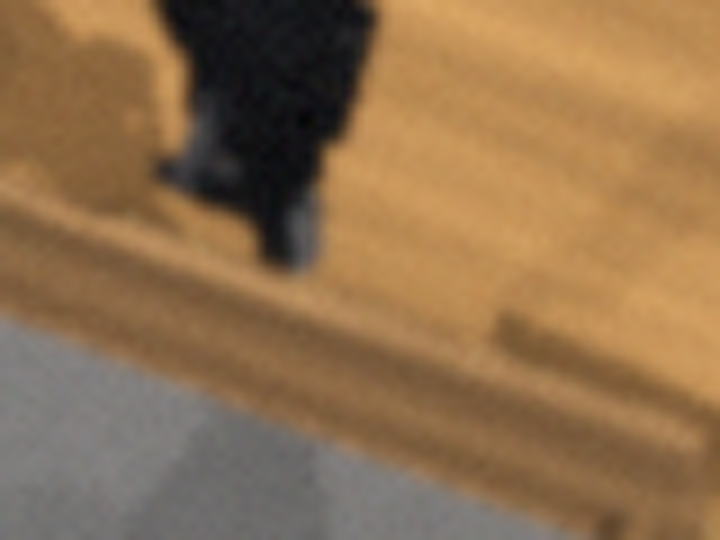

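Run:
```python
from h import *
st()
bot.dwell(0.3)
im=imaging.capture("scene"); cv2.imwrite("pics/s_p2.png",cv2.resize(im[150:210,190:270],None,fx=9,fy=9,interpolation=cv2.INTER_CUBIC))
im=imaging.capture("top"); cv2.imwrite("pics/t_p2.png",cv2.resize(im[180:260,320:400],None,fx=7,fy=7,interpolation=cv2.INTER_CUBIC))
st()
```

```text
t19.6 [ 557.1 -241.1   62. ] F [ 0.1 -0.3 -0.2] op 0.002
t20.0 [ 557.1 -241.1   62. ] F [0.4 0.6 0.2] op 0.003
```

View pics/s_p2.png

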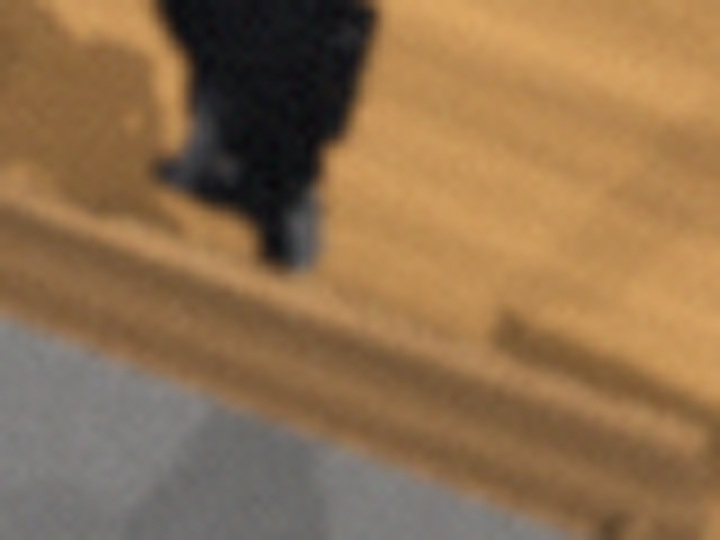

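View pics/t_p2.png

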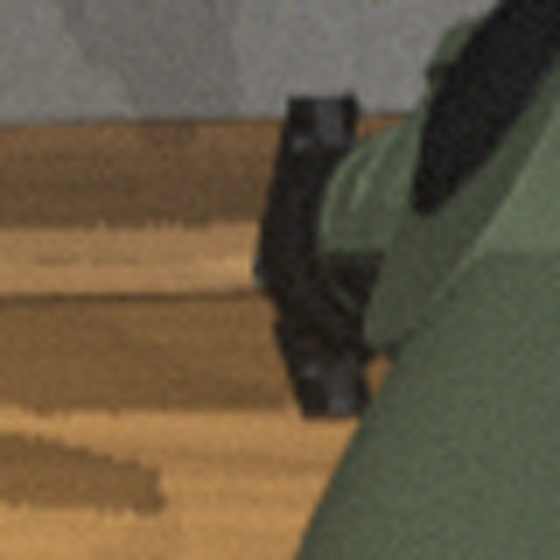

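Run:
```python
from h import *
x=-48.9+7
r=bot.movel(U(x-20,0,62),max_speed=30,threshold=15); st(); print(r)
im=imaging.capture("scene"); cv2.imwrite("pics/s_p3.png",cv2.resize(im[150:210,190:270],None,fx=9,fy=9,interpolation=cv2.INTER_CUBIC))
im=imaging.capture("top"); cv2.imwrite("pics/t_p3.png",cv2.resize(im[180:260,290:400],None,fx=7,fy=7,interpolation=cv2.INTER_CUBIC))
```

```text
t20.8 [ 537.3 -242.1   62.1] F [-0.3  0.2  0. ] op -0.000
False
```

View pics/s_p3.png

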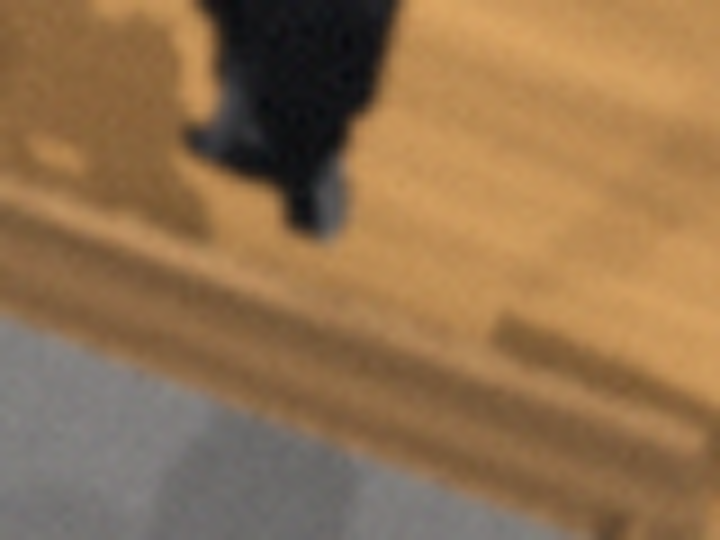

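View pics/t_p3.png

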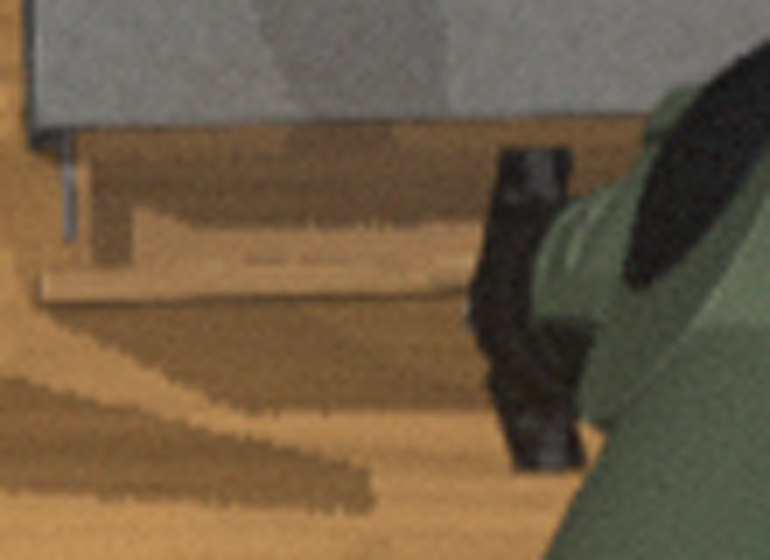

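Run:
```python
from h import *
s=st(); print(proj("scene",s["tcp_pos"]),proj("top",s["tcp_pos"]))
print(tri(("scene",190+317/9-.5,150+238/9-.5),("top",290+470/7-.5,180+312/7-.5)))
for z in (62,75,90,100): print(z,proj("scene",[537.3,-242,z]),proj("top",[537.3,-242,z]))
for y in(-100,0,100,185): print("edge",[proj("scene",U(x,y,84)) for x in(-49,-35)])
```

```text
t20.9 [ 537.4 -242.    62. ] F [-0.5  0.2 -0.5] op -0.003
(np.float64(225.8920939418263), np.float64(182.5578600106396)) (np.float64(356.5194588127245), np.float64(225.30362282133274))
(array([ 540.73929272, -236.85568261,   99.43830383]), np.float64(6.254915435832938))
62 (np.float64(225.90650793839185), np.float64(182.55343243272057)) (np.float64(356.5143963335138), np.float64(225.3300317954923))
75 (np.float64(225.57725506089588), np.float64(179.98006441311895)) (np.float64(357.4937145335687), np.float64(225.15103760363522))
90 (np.float64(225.19171754063802), np.float64(176.96678801434186)) (np.float64(358.65227015412137), np.float64(224.93928341892726))
100 (np.float64(224.93127335950015), np.float64(174.93121362019053)) (np.float64(359.4422373320766), np.float64(224.7948977263058))
edge [(np.float64(200.34771150593295), np.float64(171.795152628389)), (np.float64(198.16420822519626), np.float64(174.10483787088236))]
edge [(np.float64(223.47520249768945), np.float64(180.35550787144666)), (np.float64(221.38576603886307), np.float64(182.76873685333933))]
edge [(np.float64(247.6387382491586), np.float64(189.29934229060729)), (np.float64(245.65412260843794), np.float64(191.82319355586506))]
edge [(np.float64(269.045343145771), np.float64(197.22273279276322)), (np.float64(267.15917406345136), np.float64(199.84666876428196))]
```

Run:
```python
from h import *
bot.movel(U(-62,0,150),max_speed=200)
bot.movel(U(-160,60,150),max_speed=250)
bot.movel(U(-160,60,20),max_speed=150)
r=bot.movel(U(-160,60,1),max_speed=30,threshold=6); s=st(); print(r,proj("scene",s["tcp_pos"]),proj("top",s["tcp_pos"]))
im=imaging.capture("scene"); cv2.imwrite("pics/s_p4.png",cv2.resize(im[130:210,210:290],None,fx=7,fy=7,interpolation=cv2.INTER_CUBIC))
im=imaging.capture("top"); cv2.imwrite("pics/t_p4.png",cv2.resize(im[200:280,300:400],None,fx=7,fy=7,interpolation=cv2.INTER_CUBIC))
```

```text
t23.9 [ 436.6 -186.2    1. ] F [-1.   0.2  0.2] op 0.002
False (np.float64(253.93899978796017), np.float64(183.07679339721625)) (np.float64(334.42443772058976), np.float64(258.0979487558421))
```

View pics/s_p4.png

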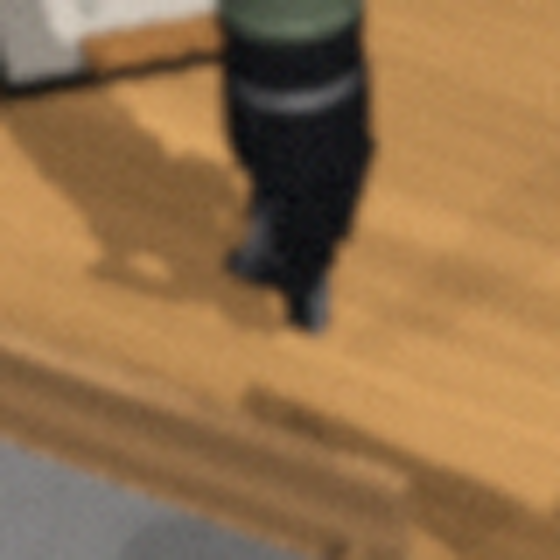

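View pics/t_p4.png

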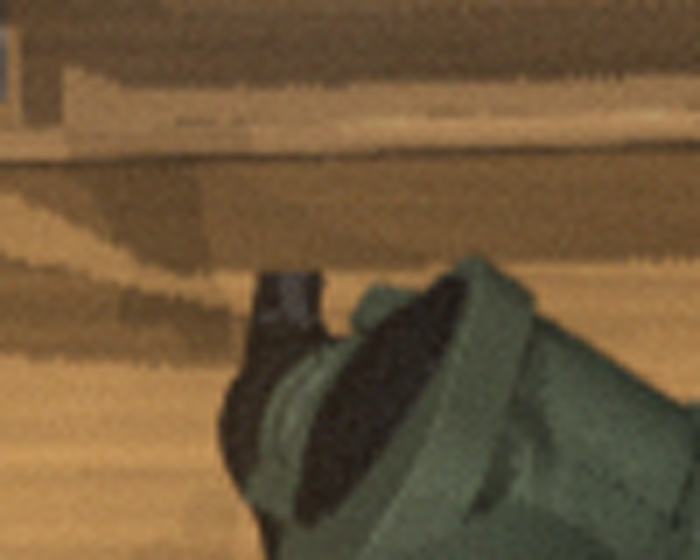

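Run:
```python
from h import *
r=bot.movel(U(-160,60,-45),max_speed=15,threshold=5); s=st(); print(r)
```

```text
t26.4 [ 436.6 -186.2  -39. ] F [-0.1  0.4  5.5] op -0.003
True
```

No contact came at the reported z=0. The bench was touched at about -38 reported, so the fingertips sit about 38 mm short of the stated TCP. That explains the missed pinch. I'll check for a lateral offset while the tip is on the bench.

Run:
```python
from h import *
s=st()
im=imaging.capture("scene"); cv2.imwrite("pics/s_p5.png",cv2.resize(im[130:210,210:290],None,fx=8,fy=8,interpolation=cv2.INTER_CUBIC))
x,y,_=s["tcp_pos"]
for z in(0,-38): u,v=proj("scene",[x,y,z]); print(z,(u-210)*8,(v-130)*8)
```

```text
t26.4 [ 436.6 -186.2  -39. ] F [-0.1  0.4  5.5] op -0.003
0 351.5171102066538 426.0491307918119
-38 354.478533984606 481.217639559374
```

View pics/s_p5.png

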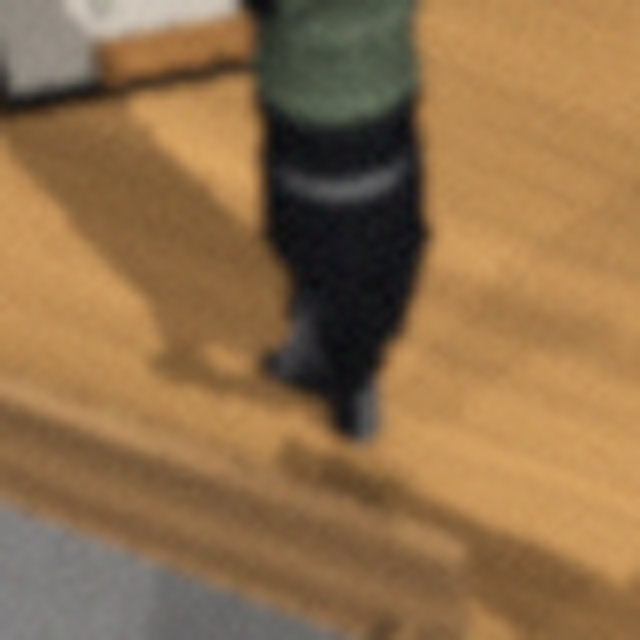

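```bash
cat >> h.py <<'E'
TZ=38.
def UR(x,y,z): return U(x,y,z-TZ)
def BR(x,y,z): return B(x,y,z-TZ)
YI=YU+math.pi/2; YJ=YB+math.pi/2
E
python3 - <<'E'
from h import *
bot.movel(UR(-160,60,120),max_speed=200)
bot.grip(0.55)
x=-48.9+7
bot.movel(UR(x,60,120),max_speed=200)
r=bot.movel(UR(x,60,60),max_speed=60,threshold=8); st(); print(r)
if not r:
    bot.grip(0.0,60); st()
E
```

```text
t29.6 [ 555.  -181.3   22.4] F [ 0.5 -0.3 -0.4] op 0.553
False
t30.0 [ 554.8 -181.3   22.6] F [0.  0.4 4.9] op 0.150
```

Gripped at an opening of 0.15, about 13 mm, which matches the 14 mm panel. Now I draw the drawer out.

Run:
```python
from h import *
bot.movel(UR(-150,60,60),max_speed=80); st()
r=bot.movel(UR(-198+2,60,60),max_speed=50,threshold=25); st(); print(r)
bot.grip(0.55)
bot.movel(UR(-196,60,130),max_speed=150)
bot.movel(UR(-196,60,250),max_speed=250)
bot.move_j([0.0,-0.3,-0.3,1.0,0,1.5]); st()
snap("top","t_out",(260,130,440,290),4)
snap("scene","s_out",(110,100,300,260),4)
```

```text
t31.5 [ 445.7 -186.1   22.5] F [-0.9 -0.3 10.2] op 0.148
t32.5 [ 399.9 -188.2   22.5] F [-0.6  0.8  8.9] op 0.150
False
t35.6 [495.3  73.  474.3] F [0.4 0.3 0.2] op 0.550
```

View pics/t_out.png

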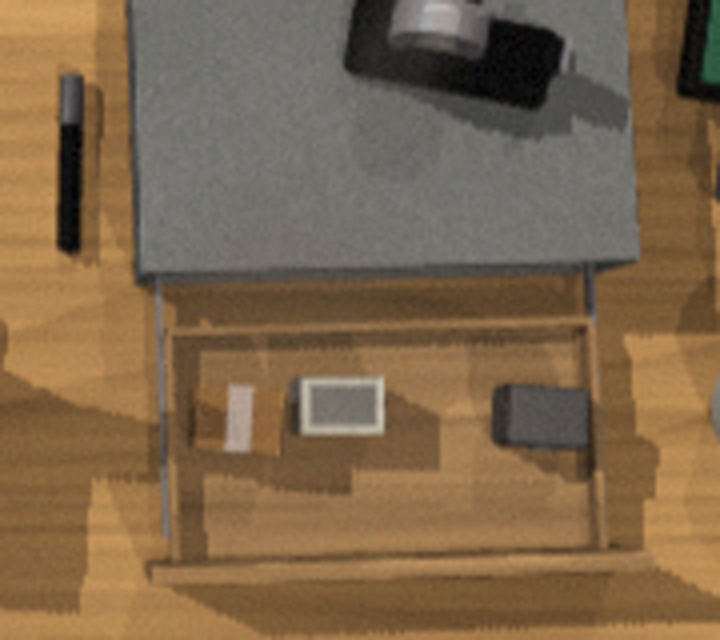

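View pics/s_out.png

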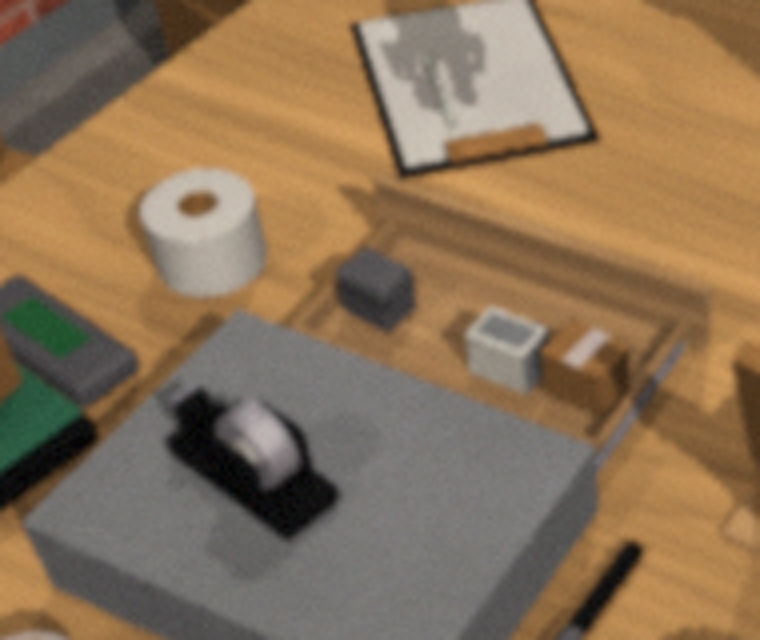

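Three items are in the drawer: kraft top centre about (243,420) in the crop, white (343,406) and case (549,417). There is no tin. Next I localise them from their top faces.

```bash
cat >> h.py <<'E'
def crop2px(o,f,x,y): return o[0]+(x+.5)/f-.5,o[1]+(y+.5)/f-.5
E
python3 - <<'E'
from h import *
for n,z,cs in [("kraft",74,[(198,384),(283,388),(281,456),(198,448)]),("white",68,[(302,377),(385,377),(385,436),(302,436)]),("case",72,[(510,386),(590,388),(590,448),(510,448)])]:
    P=np.array([plane("top",*crop2px((260,130),4,*c),z) for c in cs]); m=P.mean(0)
    d=(P[0]-P[1]); print(n,m.round(1),"sx %.0f sy %.0f"%(np.linalg.norm(P[0]-P[3]),np.linalg.norm(d)),"yaw %.3f %.3f"%(math.atan2(-d[0],d[1]),math.atan2(-(P[3]-P[2])[0],(P[3]-P[2])[1])),"unit",((m-F0)@ex).round(1),((m-F0)@ey).round(1))
p=plane("top",*crop2px((260,130),4,150,582),84);print("front",(p-F0)@ex)
# scene check
for n,z,c in [("white",68,(506,326)),("case",72,(375,268)),("kraft",74,(585,348))]: print(n,plane("scene",*crop2px((110,100),4,*c),z).round(1))
E
```

```text
kraft [ 508.5 -130.2   74. ] sx 47 sy 63 yaw -0.031 -0.081 unit -85.7 112.9
white [ 519.  -207.8   68. ] sx 44 sy 62 yaw 0.016 0.015 unit -78.6 34.9
case [ 513.1 -360.8   72. ] sx 46 sy 60 yaw -0.009 0.015 unit -91.0 -117.7
front -201.42091488265922
white [ 517.6 -209.8   68. ]
case [ 515.7 -358.2   72. ]
kraft [ 511.5 -128.8   74. ]
```

```bash
cat >> h.py <<'E'
def W(x,y,z): return [x,y,z-TZ]
def pick(x,y,yaw,tip=25,eff=60,up=170):
    R=dn(yaw+math.pi/2)
    bot.grip(1.0)
    bot.move_ptp(W(x,y,200),R)
    bot.movel(W(x,y,110),R,max_speed=200)
    r=bot.movel(W(x,y,tip),R,max_speed=80,threshold=8); st()
    if r: print("BLOCKED"); bot.movel(W(x,y,200),R); return False
    bot.grip(0.0,eff); st(); 
    bot.movel(W(x,y,up),R,max_speed=150); s=st(); return s["opening"]>0.3
def place(by_,tip=18,bx_=0):
    R=dn(YJ)
    bot.movel(BR(bx_,by_,170),R,max_speed=250); s=st()
    if s["opening"]<0.3: print("LOST"); return False
    bot.movel(BR(bx_,by_,tip+25),R,max_speed=150)
    r=bot.movel(BR(bx_,by_,tip),R,max_speed=30,threshold=6); st(); print("touch",r)
    bot.grip(0.85); bot.movel(BR(bx_,by_,120),max_speed=150); bot.movel(BR(bx_,by_,200),max_speed=250)
    return True
E
python3 - <<'E'
from h import *
print(pick(508.8,-129.8,-0.05))
E
```

```text
t39.4 [ 509.3 -129.9  -12.5] F [ 0.2 -0.6 -0.3] op 1.001
t39.8 [ 509.4 -129.9  -12.4] F [1.6 1.2 3.9] op 0.551
t40.9 [ 507.9 -129.5  131. ] F [-0.6 -0.3 -1. ] op 0.558
True
```

Run:
```python
from h import *
print(place(100))
snap("top","t_k1",(100,150,440,280),2)
```

```text
t42.9 [495.6 340.4 132. ] F [-0.4 -0.2 -1.8] op 0.553
t44.7 [495.  341.1 -19.4] F [-1.1  0.6  4.2] op 0.559
touch True
True
```

View pics/t_k1.png

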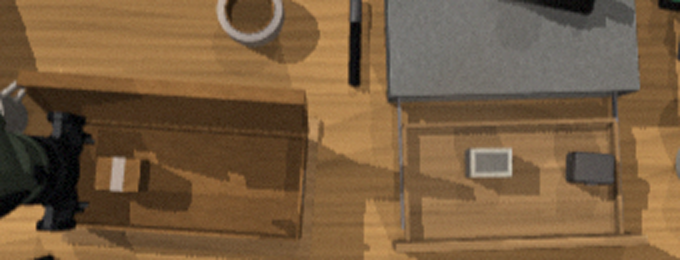

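Run:
```python
from h import *
p=plane("top",160,237,67); print("kraft in box",(p-B0)@bx,(p-B0)@by)
ok=pick(518.5,-208.5,0.015,tip=24)
print(ok)
if ok: print(place(0,tip=17))
snap("top","t_w1",(100,150,440,280),2)
```

```text
kraft in box -1.434646590033155 95.57491806827173
t50.5 [ 519.  -208.8  -13.5] F [-0.  -0.2 -0.8] op 0.998
t51.0 [ 519.2 -208.7  -13.4] F [0.7 0.3 5. ] op 0.485
t52.1 [ 517.7 -208.1  130.9] F [-0.1  0.2 -2.5] op 0.482
True
t54.1 [490.5 240.7 132. ] F [ 0.7 -0.2 -2.2] op 0.486
t55.8 [490.  241.3 -20.3] F [-0.3  0.4  4.6] op 0.484
touch True
True
```

View pics/t_w1.png

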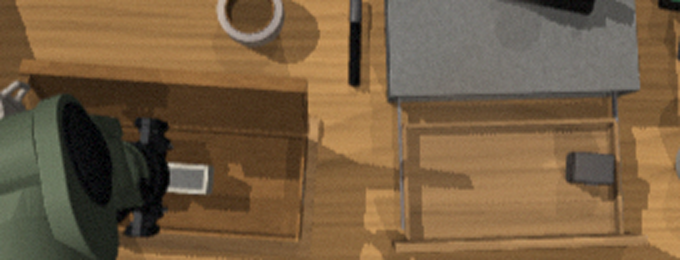

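Run:
```python
from h import *
ok=pick(514,-360,0.005,tip=25)
print(ok)
if ok: print(place(-100,tip=18))
bot.move_j([-0.5,-0.3,-0.3,1.0,0,1.5]); st()
snap("top","t_c1",(100,170,440,280),2)
snap("top","t_c2",(110,180,270,280),4.5)
snap("scene","s_c1",(260,150,440,300),4)
```

```text
t61.9 [ 514.5 -360.4  -12.4] F [0.3 0.6 0. ] op 1.000
t62.3 [ 514.6 -360.3  -12.2] F [0.6 1.  4.6] op 0.540
t63.4 [ 513.3 -359.4  130.8] F [-0.  -0.9 -1.2] op 0.538
True
t65.6 [485.6 140.9 132. ] F [ 0.1  0.4 -1.7] op 0.537
t67.4 [485.  141.6 -19.2] F [-0.4 -0.9  4.4] op 0.535
touch True
True
t70.6 [ 470.1 -172.5  474.6] F [-0.5 -0.2 -0. ] op 0.849
```

View pics/t_c1.png

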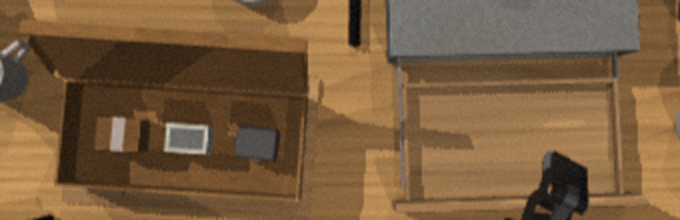

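View pics/t_c2.png

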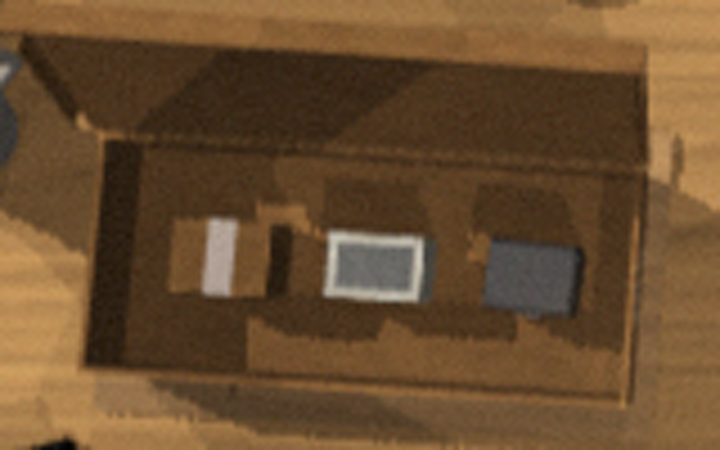

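View pics/s_c1.png

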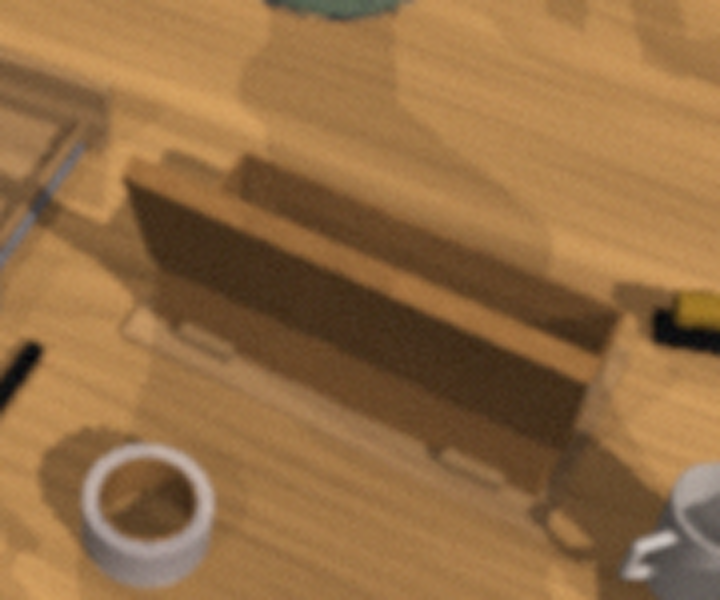

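All three items stand on the box floor and the drawer is empty: kraft at (220,257) in the crop, white (378,267), case (532,277). Now I push the drawer shut.

Run:
```python
from h import *
bot.grip(0.0,40)
bot.move_ptp(UR(-255,0,160),dn(YU))
bot.movel(UR(-255,0,45),max_speed=150)
bot.movel(UR(-60,0,45),max_speed=100); st()
bot.movel(UR(-20,0,45),max_speed=50); st()
for i in range(1,40):
    bot.movel(UR(-20+i*1.0,0,45),max_speed=15); s=bot.get_state()
    f=-s["contact_force"]@ex
    if i>9: st()
    if f>13.5: break
bot.dwell(0.2); st()
bot.movel(UR(-60,0,45),max_speed=100); bot.dwell(1.0)
bot.movel(UR(-60,0,160),max_speed=200)
bot.move_ptp(UR(-180,100,200),dn(YU))
snap("top","t_shut",(270,90,430,220),4.5)
```

```text
t75.8 [ 539. -242.    7.] F [ 0.1 -0.  -0.3] op -0.002
t76.8 [ 577.9 -240.2    7. ] F [-5.7  0.3  3.8] op 0.001
t79.3 [ 587.7 -239.8    7. ] F [-5.2  0.4  4.4] op -0.003
t79.5 [ 588.7 -239.8    7. ] F [-5.6  0.2  3.7] op 0.000
t79.8 [ 589.7 -239.7    7. ] F [-5.6 -0.6  3.8] op -0.002
t80.0 [ 590.7 -239.7    7. ] F [-6.  -1.2  3.7] op -0.001
t80.3 [ 591.6 -239.6    7. ] F [-5.1 -0.2  5. ] op -0.001
t80.5 [ 592.6 -239.6    7. ] F [-6.7 -0.1  4.7] op 0.003
t80.8 [ 593.6 -239.6    7. ] F [-6.4 -0.6  5. ] op 0.001
t81.0 [ 594.5 -239.5    7. ] F [-5.6 -0.3  4.1] op -0.000
t81.3 [ 595.2 -239.5    7. ] F [-7.  -0.7  5.4] op 0.001
t81.5 [ 595.2 -239.5    7. ] F [-9.7  0.6  6.5] op 0.000
t81.8 [ 595.1 -239.5    7. ] F [-12.6  -0.2   8.5] op -0.004
t82.0 [ 595.  -239.5    7. ] F [-14.8  -0.3  10.8] op 0.002
t82.2 [ 595.  -239.5    7. ] F [-15.4  -0.9  12.2] op 0.001
```

View pics/t_shut.png

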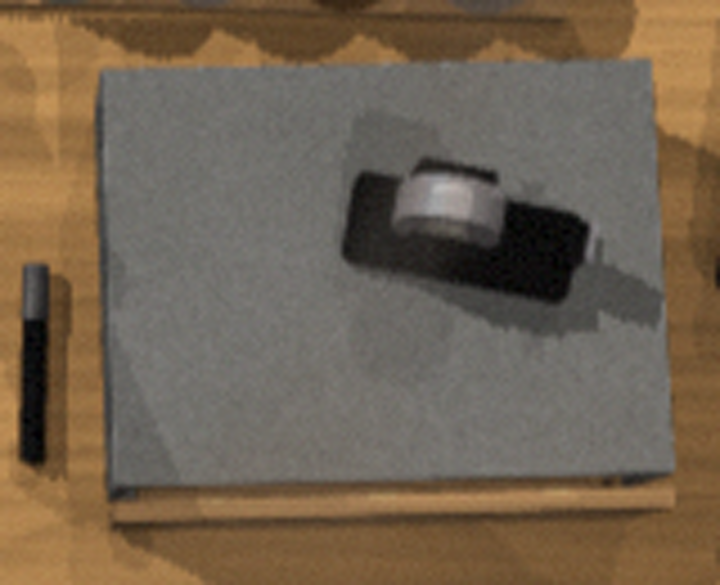

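The drawer front is back at its initial place (row 522 to 508), so it is latched. Now the lid: I come over it, go down behind it and push it along its arc.

```bash
cat > arc.py <<'E'
from h import *
def pt(th,r=135,hw=15,press=0): return BR(75-r*math.cos(th)+hw, 0, 81+r*math.sin(th)-press)
E
python3 - <<'E'
from h import *
R=dn(YJ)
bot.movel(UR(-180,100,330),max_speed=250)
bot.move_ptp(BR(-20,0,340),R)
bot.movel(BR(180,0,340),R,max_speed=250); st()
bot.movel(BR(180,0,200),max_speed=150); st()
r=bot.movel(BR(100,0,205),max_speed=60,threshold=6); st(); print(r)
snap("top","t_l1",(100,120,300,280),3.5)
E
```

```text
t88.5 [670.  231.8 301.9] F [-0.  -0.8  0.5] op -0.003
t89.6 [670.9 232.8 163.5] F [ 0.1 -0.8  0. ] op -0.001
t91.1 [590.3 236.4 166.6] F [0.  0.3 0. ] op 0.004
False
```

View pics/t_l1.png

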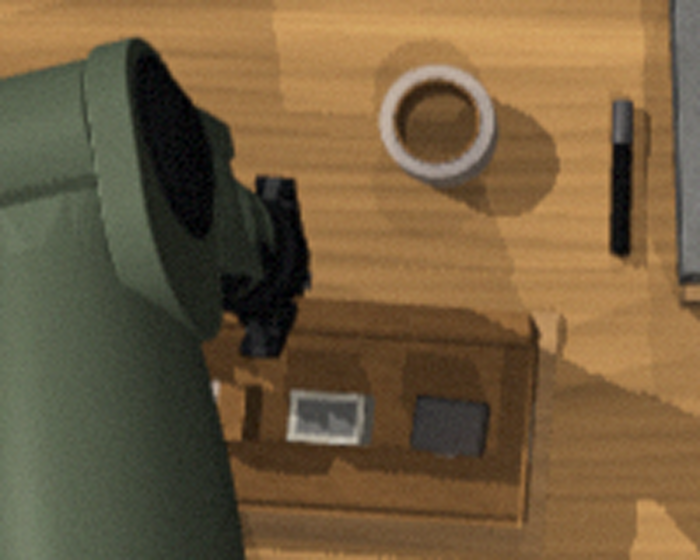

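The lid has swung to about upright, with only its thin edge visible near row 325. I continue along the arc.

Run:
```python
from arc import *
for d in range(85,9,-5):
    r=bot.movel(pt(math.radians(d)),max_speed=80,threshold=12)
    if d%15==10 or r: st()
    if r: print("thr",d)
st()
snap("top","t_l2",(100,120,300,280),3.5)
snap("scene","s_l2",(260,130,440,280),4)
```

```text
t91.6 [568.4 237.8 178.2] F [-0.7 -0.2  0.3] op -0.000
t92.5 [534.3 239.3 169.8] F [0.7 0.3 0.6] op 0.001
t93.4 [503.  240.8 153.5] F [ 0.5 -0.5 -0.3] op 0.001
t94.3 [476.8 242.1 129.6] F [0.2 0.3 0.3] op -0.003
t95.2 [457.9 243.   99.9] F [ 0.1 -0.3  0.3] op -0.001
t96.1 [447.2 243.5  66.3] F [-0.2 -0.1  0.7] op 0.005
t96.1 [447.2 243.5  66.3] F [-0.2 -0.1  0.7] op 0.005
```

View pics/s_l2.png

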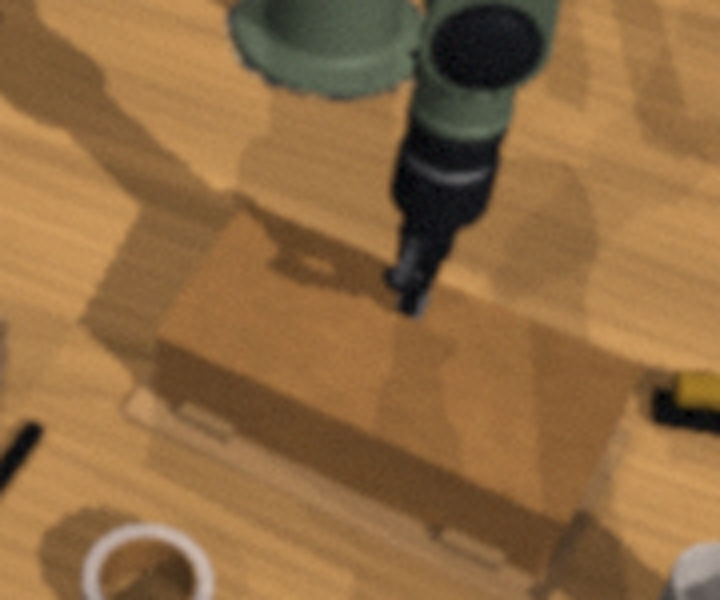

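The lid is coming down well, with the finger at (412,310) on it. Now I press it right down near its free edge.

Run:
```python
from arc import *
r=bot.movel(BR(-55,0,70),max_speed=25,threshold=14); st(); print(r)
bot.movel(BR(-55,0,110),max_speed=100)
bot.movel(BR(-66,100,110),max_speed=150)
r=bot.movel(BR(-66,100,70),max_speed=25,threshold=14); st(); print(r)
bot.movel(BR(-66,100,110),max_speed=100)
bot.movel(BR(-66,-100,110),max_speed=150)
r=bot.movel(BR(-66,-100,70),max_speed=25,threshold=14); st(); print(r)
bot.movel(BR(-66,-100,200),max_speed=150)
bot.move_j([-0.9,-0.3,-0.3,1.0,0,1.5]); st()
snap("top","t_l3",(60,100,300,280),3.3)
snap("scene","s_l3",(260,130,440,280),4)
snap("top","t_fin"); snap("scene","s_fin")
```

```text
t97.1 [440.6 244.   46.4] F [-0.3 -0.6  7.8] op 0.000
True
t99.4 [429.5 344.7  46.3] F [-1.5 -1.1  7.7] op -0.007
True
t102.3 [419.5 144.9  46.2] F [-2.4 -0.1  9.8] op 0.001
True
t105.2 [ 365.9 -341.8  475.2] F [-0.   0.6  0.2] op -0.001
```

View pics/s_l3.png

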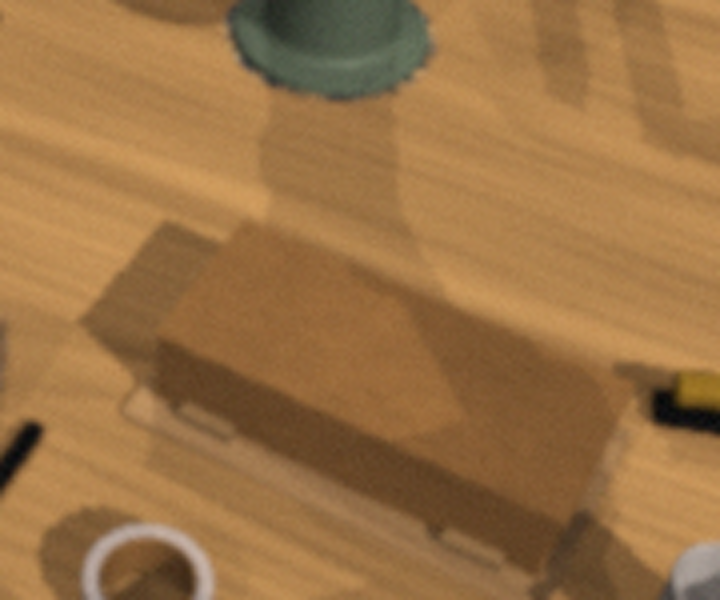

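View pics/t_fin.png

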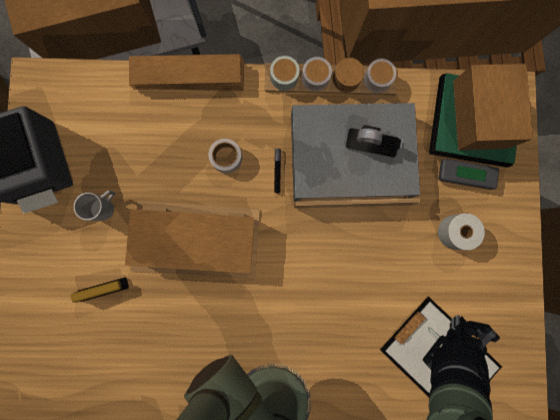

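Run:
```python
from h import *
im=cv2.imread("pics/raw_t_l3.png"); cv2.imwrite("pics/t_l3z.png",cv2.resize(im[190:285,110:270],None,fx=4.5,fy=4.5,interpolation=cv2.INTER_CUBIC))
print(proj("top",B(-82,-179,85)),proj("top",B(-82,179,85)),[((a-b)*4) for a,b in zip(proj("scene",B(-82,-179,85)),(260,130))],[((a-b)*4) for a,b in zip(proj("scene",B(-82,179,85)),(260,130))])
for z in (85,97): print(z,[[(a-b)*4 for a,b in zip(proj("scene",B(-82,y,z)),(260,130))] for y in(-179,179)])
```

```text
(np.float64(251.5539544275063), np.float64(271.160646490379)) (np.float64(126.23416176728568), np.float64(263.26259176895553)) [np.float64(235.98370044131934), np.float64(216.89882237557458)] [np.float64(628.7663438342147), np.float64(382.8009703967148)]
85 [[np.float64(235.98370044131934), np.float64(216.89882237557458)], [np.float64(628.7663438342147), np.float64(382.8009703967148)]]
97 [[np.float64(237.14468430526563), np.float64(207.18614194887175)], [np.float64(632.8533095638259), np.float64(373.2642392782926)]]
```

View pics/t_l3z.png

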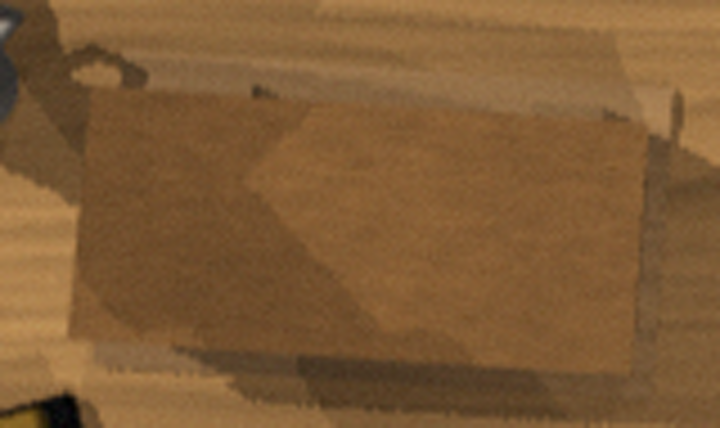

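Run:
```python
from h import *
st(); bot.sign_off()
```

```text
t105.4 [ 365.9 -341.9  475.5] F [-0.8  1.  -0. ] op 0.001
the job is handed in; nothing more can be done
```

The order is packed and I handed the job in at 105 s of the 210 s. No verdict is reported, so the result below rests on my own checks.

**What I did:** I pressed the drawer front until it sprang about 49 mm ajar, then pinched its top edge and drew it out about 200 mm. It held three items (kraft carton, white carton, grey case) and no tin. I placed each on the box floor about 100 mm apart, pushed the drawer shut, and folded the lid down.

**Last checks:**
- **Items:** Each one met the box floor at the expected height while being lowered. The picture before the lid closed showed all three standing side by side, with the drawer empty.
- **Drawer:** After I pushed it to its stop at about 15 N and let go, its front edge was back at its starting pixels, so it is latched.
- **Lid:** Three presses along the free edge all stopped at about 84 mm, against 85 mm for flat. The corners match a closed lid within about 1.5 px in the top view and 2.5 px in the scene view.
- **Other things:** The marker, mug and label roll showed no movement in the final top view.

**Disagreement:** The fingertips turned out to be about 38 mm short of the stated tool tip (TCP), so the first attempt to pinch the drawer edge closed on air above it. A touch on the bench gave me the offset, and I corrected for it from then on.

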